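Washer and R-clip on a tray-trolley wheel

TASK

Finish fitting the tray-trolley wheel: put the brass washer over the end of the upright stub axle so that it lies flat on the hub, then push the R-clip sideways through the axle's cross hole, just above the washer, until its sprung leg snaps round the axle and the clip sits fully home. Feel the clip in with a light hand: never press it hard against the axle or the washer, and leave the other things on the bench where they are.

Things in the scene. Friction and masses are not known exactly. Their poses are not given: they have to be found in the camera images.
- axle_jig: Plywood jig board 150 x 150 x 18 mm, fixed to the bench, with an upright steel stub axle at its middle. On the axle a 125 mm wheel (grey tyre, blue centre) lies flat and turns freely; tyre top 69 mm above the bench, steel hub 38 mm across, its flat top 75 mm up. Origin: on the axle's line at bench level, z up.
- axle_seat (a point): Point on the axle's centre line, level with the flat top of the hub, z up. The bare shank above it is 20 mm thick and 22 mm tall, its end bevelled by 2 mm. The washer belongs here, flat on the hub.
- axle_hole (a point): Middle of the level 6.6 mm cross hole through the shank, 8 mm above the hub (3 above the washer's top). It runs along this point's x axis only to within 0.8 rad: the axle stands turned by up to that much, unmeasured; a dark score across its end face shows the hole's line. It turns sluggishly in grease (1 N m per rad/s): a leg in the hole slowly pulls it into line. Either end will do.
- washer_center (a point): Centre, half-way up, of the brass-coloured flat washer: 46 mm outside, 22 mm hole, 5 mm thick, 50 g. Lies flat on the bench; z is its axis.
- clip_coil (a point): Centre, half-way up, of the coil of the yellow R-clip (5 mm spring wire, 50 g): the part to hold, two turns, 28 mm across, 10 mm high. The clip lies flat, z up, legs along x. Straight leg along y = -6 mm; curved sprung leg on its +y side, bulge at x = 61, flared end at x = 72, y = +9 mm. Both legs' wire lies 2.5 mm below this point's level, as low as the coil's underside.
- clip_waist (a point): Point on the clip's straight leg (x = 50, y = -6 mm from the coil) where the axle's line lies when the clip is home; axes as the coil's. With this point 34 mm short of home the tip meets the shank; 23 mm short the sprung leg starts to ride up the shank, resists a push with 7 to 10 N, then snaps shut over the last 8 mm. A few mm past home it binds. Pushes over 20 N could bend it.
- clip_tip (a point): Blunt tip of the clip's straight leg, in the middle of the wire, 24 mm in front of the waist; axes as the coil's.
- clip_leg (a joint): Opening of the clip's sprung leg, rad: 0 closed (at rest, or snapped home), about 0.1 when its bulge rides over the widest part of the shank.
- jar_a: Candle jar with dark lid, 69 mm across, 92 mm high; a bystander. Origin under its centre.
- jar_b: Second candle jar, same size; a bystander.
- grease_tin: Red tin, 76 mm across, 70 mm high; a bystander. Origin under its centre.
- nut: Steel hexagon nut, 30 mm across flats, 16 mm high; a bystander. Origin under its centre.
- bolt: Steel bolt standing on its 26 mm hexagon head, 61 mm high; a bystander. Origin under its centre.
- spanner: Spanner 220 mm long, lying flat along its x axis; a bystander.
- carton: Small cardboard box 150 x 110 x 90 mm; a bystander. Origin under its centre.
- hammer: Hammer 280 mm long, lying flat along its x axis; a bystander.
Not all that is in view belongs to the job. What is shaped like the axle_jig but red is not meant.

How it is judged:
On the way, in this order (a step that is already met when the one before it is completed fails the run):
1. the washer is on the axle, flat on the hub (horizontal distance between washer_center and axle_seat below 0.003 m and z of washer_center in the frame of axle_seat between 0 and 0.0045 m and angle between washer_center's own z axis and vertical below 0.08 rad), for 0.2 s.
2. the clip is through the cross hole and snapped home above the washer (all of step 1 and horizontal distance between clip_waist and axle_seat below 0.004 m and z of clip_waist in the frame of axle_seat between 0.005 and 0.011 m and angle between clip_coil's own z axis and vertical below 0.15 rad and value of joint clip_leg below 0.03 rad), for 0.2 s.
At the end, for the whole second after the job is handed in: The washer lies flat on the hub (centre within 3 mm of the axle's line, under 5 degrees of tilt) and the clip is home above it: its waist within 4 mm of the axle's line and 5 to 11 mm above the hub, under 9 degrees of tilt, its sprung leg closed again (under 0.03 rad) (all of step 2); the robot touches nothing.
It fails at once if one of the other things on the bench is moved more than 25 mm (distance of any of jar_a, jar_b, grease_tin, nut, bolt, spanner, carton, hammer from where it was at the start of the episode above 0.025 m).
It fails at once if the clip is pressed against the axle with more than 30 N (contact force between clip and axle_jig above 30 N).
It fails at once if the clip is pressed on the washer with more than 30 N (contact force between clip and washer above 30 N).
It also fails if it takes over 72 s, if anything falls off the work surface, if the arm or the gripper's body presses on something with over 40 N, if the wrist force passes 120 N, or if a joint passes its speed limit or range.

ROBOT

A 7-joint arm with a two-finger parallel gripper is mounted at the origin on the work surface. World frame = base frame: x ahead of the robot, y to its left, z up, the work surface at z = 0. Lengths are in m, angles in rad, forces in N, time in s.
With the tool pointing down it reaches from about 0.4 to 0.85 m from the base axis. Payload 4.5 kg.
Tool frame: the origin (TCP) lies between the finger pads; the fingertips stand 11 mm ahead of it and the grasp point (between the pads) lies 8 mm behind it (r.nose_length is the distance from the TCP to the fingertips, in m); z points along the fingers, y is the line along which they close (so a half turn about z gives the same grasp; the last joint's range is limited). The gripper opens to 88 mm and grips with 3 to 60 N. Pads are 18 mm wide; open, the fingers measure 123 mm over their backs; the gripper's body (75 mm by 187 mm) begins 45 mm behind the grasp point.
Start: joints at [-1.182, 0.689, -0.195, 1.565, 0.157, 0.902, -0.215], TCP at [0.217, 0.586, 0.25] pointing down, gripper open.
Joint ranges: [-3.01, 3.01], [-0.46, 2.08], [-1.47, 1.51], [0.13, 2.56], [-1, 4.14], [0.04, 2.09], [-2.66, 2.66]. Speed limits (rad/s): [2.57, 2.57, 3.14, 3.14, 3.14, 3.14, 3.14].

INTERFACE

Orientations are given as a unit quaternion [x, y, z, w].
In Python, from plant import get_state, snapshot, camera_model, r gives the robot as it stands.
- The arm moves only by the shell command python3 -m inch 'ROWS' [FORCE]. ROWS is text: rows parted by semicolons, each of 7 numbers parted by spaces: the opening, from -1 (shut) to 1 (fully open), then the shift along the tool's x, y, z in m, then the turn, a rotation vector about the tool's x, y, z in rad. A call has 1 to 20 rows; each row shifts and turns the commanded pose from where the row before left it, along the tool's axes as they then stand; what a row does not reach is not made up. A row lasts 1/12 s, in which the tool goes at most 41.7 mm and 7.16 degrees, less where a joint would pass 70% of its speed; a pose out of reach is approached as far as the arm can. A call is refused whole if a number of a shift passes 0.0417 or a number of a turn 0.125, either way. A call with a gripper value outside its range is refused whole. The fingers move at their own pace and stop on an object; FORCE is the grip in N (left out, the last holds). Time passes only in rows, so rows that do not move let the fingers close. It gives the time, the measured TCP pose, the force, the opening and the grip force at its end, in the units of the state.
- get_state(): the state, without advancing time (a new reading comes with each control period).
- snapshot(name): name is "side" or "top"; returns (picture, depth): 480x640x3 uint8, red, green, blue; 480x640 float32, m along the optical axis (not along the pixel's ray), 0 where there is no reading.
- camera_model(name): a dict with "intrinsics" (3x3 intrinsics, pixels), "dist" ([k1, k2, p1, p2, k3] as OpenCV has them; the pictures are not rectified), "view" (4x4, takes a point from world to camera coordinates). Camera axes: x right, y down, z forward; pixel columns grow to the right and rows downward; lengths in m; the calibration is good to about 2 mm. A picture is of the moment at which its call begins. camera_model takes no time and is no camera call.
- r.finish_job(): hands the job in; it is judged then, once.
The state is a dict: "clock": time; "q": joint angles; "qd": joint speeds; "joint_torque": joint torques, N m; "tool_pos": TCP position; "eef_rot": TCP orientation; "contact_force": force on the tool from outside, world axes, zero at the start; "moment": the same for the moment, N m; "opening": opening from 0.0 (shut) to 1.0 (fully open); "finger_force": force on a finger pad.
Only numpy, scipy, OpenCV 4.12 (cv2) and the standard library are available. Lean on these libraries where they do the work, as an engineer would, in place of code of your own. Each camera call takes 0.05 s, during which the arm holds its last target. There are 200 camera calls.

## Working session

There is one attempt and no reset: what is moved stays moved. The work goes in short steps, Python scripts to look and compute and a shell command to move; the robot and the scene stay as the last step left them, time stands still between calls to the robot, and variables do not carry over. Pictures are saved under pics/ and viewed, at most 14 in all, crops included, and the job is handed in when it is done.

```bash
mkdir -p pics; ls; python3 - <<'E'
from plant import *
import cv2,numpy as np
for n in("top","side"):
    p,d=snapshot(n); cv2.imwrite(f"pics/{n}0.png",p[...,::-1]); np.savez(f"pics/{n}0.npz",p=p,d=d)
    m=camera_model(n); print(m)
print(get_state())
E
```

```text
pics
{'intrinsics': array([[466.75216682,   0.        , 318.13107715],
       [  0.        , 466.75216682, 231.95047317],
       [  0.        ,   0.        ,   1.        ]]), 'dist': array([-0.11962737,  0.        ,  0.        ,  0.        ,  0.        ]), 'view': array([[ 0.01425519, -0.99987233, -0.007219  ,  0.00962422],
       [-0.99839946, -0.01383827, -0.05483635,  0.5034456 ],
       [ 0.05472945,  0.00798915, -0.99846926,  1.1441391 ],
       [ 0.        ,  0.        ,  0.        ,  1.        ]])}
{'intrinsics': array([[521.12536365,   0.        , 314.73134983],
       [  0.        , 521.12536365, 235.39156615],
       [  0.        ,   0.        ,   1.        ]]), 'dist': array([0.05080725, 0.        , 0.        , 0.        , 0.        ]), 'view': array([[ 0.87468967, -0.48443778, -0.01542779, -0.41765664],
       [-0.2735756 , -0.46718596, -0.84076969,  0.21818292],
       [ 0.40009296,  0.73963323, -0.54117309,  1.1033176 ],
       [ 0.        ,  0.        ,  0.        ,  1.        ]])}
{'clock': 0.1, 'q': array([-1.182188  ,  0.6898934 , -0.19452787,  1.5662015 ,  0.15732682,
        0.90248623, -0.21507055]), 'qd': array([ 0.00099652, -0.00399393, -0.00022936, -0.00243608,  0.00091798,
       -0.00133958, -0.00060551]), 'joint_torque': array([-1.57082606e-03, -5.28503716e+01, -1.27087064e+00, -1.53840047e+01,
       -5.24936768e-02,  1.90402876e-03,  4.38675443e-05]), 'tool_pos': array([0.21698934, 0.58556338, 0.24900487]), 'eef_rot': array([ 1.76414151e-01,  9.84315707e-01, -7.93678585e-04, -7.65007535e-05]), 'contact_force': array([ 0.32727517, -0.10239178, -0.21481659]), 'moment': array([-0.03165786, -0.01189146,  0.03050268]), 'finger_force': 0.0, 'opening': 0.9967328037264845}
```

View pics/top0.png

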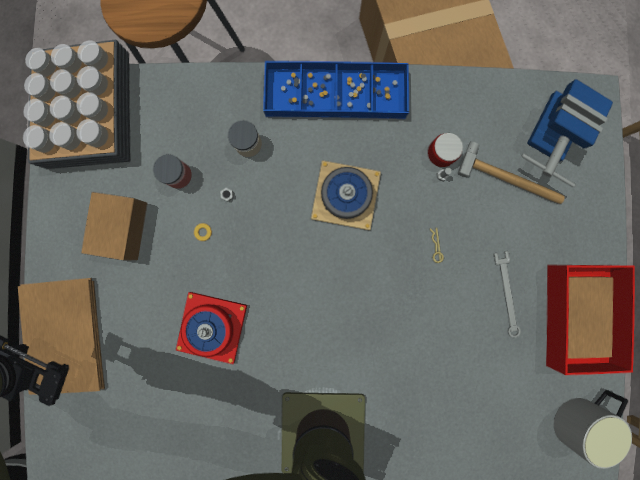

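View pics/side0.png

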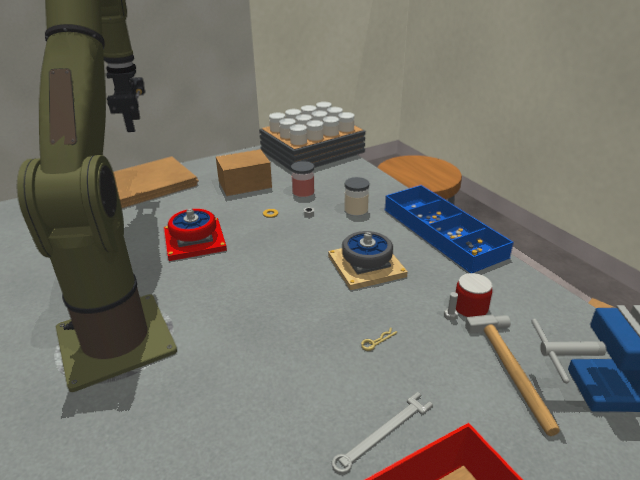

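The top view shows the plywood jig with grey tyre at (347,191), the washer at (203,232), the clip with its coil at (438,257) and tips up near (435,229). Possible mix-ups: the red jig at (206,330), the nut at (227,194) for the washer, and the bolt at (446,174) for the axle. By the description I choose (347,191), (203,232) and (438,257), and check them in a close crop.

```bash
cat >h.py <<'E'
import numpy as np,cv2
from plant import *
def ray(n,uv):
    m=camera_model(n);V=m["view"];uv=np.array(uv,float).reshape(-1,1,2)
    x=cv2.undistortPoints(uv,m["intrinsics"],m["dist"]).reshape(-1,2)
    d=np.c_[x,np.ones(len(x))]@V[:3,:3]; return -V[:3,:3].T@V[:3,3],d
def plane(n,uv,z):
    o,d=ray(n,uv); return o+d*((z-o[2])/d[:,2])[:,None]
def proj(n,P):
    m=camera_model(n);V=m["view"]
    return cv2.projectPoints(np.array(P,float).reshape(-1,3),cv2.Rodrigues(V[:3,:3])[0],V[:3,3],m["intrinsics"],m["dist"])[0].reshape(-1,2)
def mask(p,box,lo,hi):
    h=cv2.cvtColor(p,cv2.COLOR_RGB2HSV);m=cv2.inRange(h,np.array(lo),np.array(hi));k=np.zeros_like(m)
    x0,y0,x1,y1=box;k[y0:y1,x0:x1]=m[y0:y1,x0:x1];return k
def tri(ua,ub):
    o1,d1=ray("top",ua);o2,d2=ray("side",ub);d1=d1[0]/np.linalg.norm(d1);d2=d2[0]/np.linalg.norm(d2)
    t=np.linalg.lstsq(np.c_[d1,-d2],o2-o1,rcond=None)[0];a=o1+t[0]*d1;b=o2+t[1]*d2
    return (a+b)/2,np.linalg.norm(a-b)
def crop(p,c,h,s): 
    x,y=c;return cv2.resize(p[y-h:y+h,x-h:x+h],(s,s),interpolation=cv2.INTER_CUBIC)
E
python3 - <<'E'
from h import *
T=np.load("pics/top0.npz")["p"];S=np.load("pics/side0.npz")["p"]
a=np.hstack([crop(T,(347,191),20,400),crop(S,(368,243),24,400)])
b=np.hstack([crop(T,(437,245),22,200),crop(S,(378,340),24,200),crop(T,(203,232),14,200),crop(S,(270,212),14,200)])
cv2.imwrite("pics/c1.png",np.vstack([a,b])[...,::-1])
for n,p,bx,z in(("top",T,(188,217,218,247),.0025),("side",S,(255,202,285,222),.0025),("top",T,(420,220,455,270),.0025),("side",S,(350,320,405,355),.0025)):
    m=mask(p,bx,(15,90,90),(40,255,255));c,_=max([(c,cv2.contourArea(c)) for c in cv2.findContours(m,cv2.RETR_EXTERNAL,cv2.CHAIN_APPROX_NONE)[0]],key=lambda x:x[1])
    P=plane(n,c.reshape(-1,2),z)[:,:2].astype(np.float32);print(n,len(P),c.reshape(-1,2).min(0),c.reshape(-1,2).max(0),cv2.minEnclosingCircle(P),cv2.minAreaRect(P),P.mean(0))
E
```

```text
top 48 [194 223] [211 240] ((0.5008159279823303, 0.30944785475730896), 0.02252485603094101) ((0.5010031461715698, 0.3092613220214844), (0.04372808709740639, 0.04302592575550079), 46.53846740722656) [0.50082004 0.30943188]
side 34 [263 209] [277 216] ((0.5006684064865112, 0.3137836456298828), 0.02473939210176468) ((0.5007097125053406, 0.31375935673713684), (0.04083676636219025, 0.04299784451723099), 59.565223693847656) [0.5007538  0.31365043]
top 48 [433 251] [442 262] ((0.4462404251098633, -0.2841988801956177), 0.014466741122305393) ((0.4447104334831238, -0.28473567962646484), (0.02563673071563244, 0.02392878755927086), 37.63396072387695) [ 0.44514337 -0.28499773]
side 85 [361 328] [396 350] ((0.4763472378253937, -0.2799411714076996), 0.04332274943590164) ((0.47483575344085693, -0.273382306098938), (0.08588257431983948, 0.029626311734318733), 10.906826972961426) [ 0.47681853 -0.27701735]
```

View pics/c1.png

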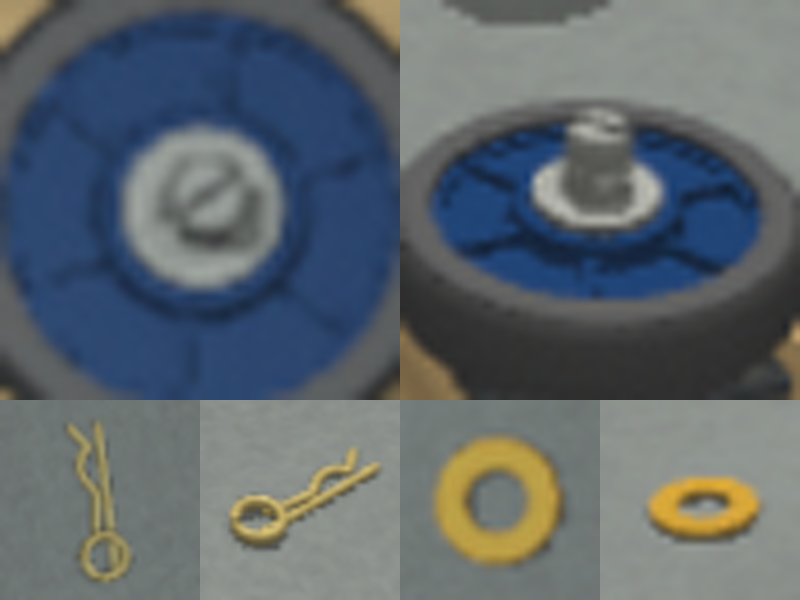

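The crop confirms my choices. The clip's straight leg is on the right (−y) and its legs point to world +x. The axle has a score line running lower left to upper right in the top view, and the washer lies free.

```bash
python3 - <<'E'
from h import *
D={n:np.load(f"pics/{n}0.npz") for n in("top","side")}
T=D["top"]["p"];S=D["side"]["p"];c={}
for n,p,bx in(("top",T,(317,161,377,221)),("side",S,(340,220,396,280))):
    m=mask(p,bx,(100,120,40),(125,255,255));q=np.argwhere(m>0)[:,::-1].astype(np.int32)
    h=cv2.convexHull(q);e=cv2.fitEllipse(h);c[n]=e[0];print(n,e)
print("blue rim",tri(c["top"],c["side"]), plane("top",c["top"],.069),plane("side",c["side"],.069))
g=cv2.cvtColor(T,cv2.COLOR_RGB2GRAY).astype(int);print(g[184:199,339:355])
hsv=mask(T,(337,181,358,202),(0,0,120),(180,60,255));q=np.argwhere(hsv>0)[:,::-1].astype(np.int32);e=cv2.fitEllipse(cv2.convexHull(q));print("hub",e,plane("top",e[0],.075))
g2=cv2.cvtColor(S,cv2.COLOR_RGB2GRAY).astype(int);print(g2[230:246,361:376])
for n,uvz in(("top",[(347,191)]),("side",[(368,236)])):
    for z in(.069,.075,.097):print(n,z,plane(n,uvz,z))
# clip points (crop scale 200/44, 200/48)
for n,o,s,P in(("top",(415,223),44/200,[(105,556-400),(108,515-400),(97,425-400)]),("side",(354,316),48/200,[(258-200,520-400),(375-200,468-400)])):
    uv=np.array(o)+(np.array(P)+.5)*s-.5;print(n,uv.round(1).tolist(),plane(n,uv,.0035)[:,:2].round(4).tolist())
print(proj("top",get_state()["tool_pos"]),proj("side",get_state()["tool_pos"]))
for n in D:
  d=D[n]["d"];print(d[232-0,196] if n=="top" else d[214,263])
E
```

```text
top ((346.6889953613281, 191.65423583984375), (38.8178596496582, 39.34107971191406), 114.91495513916016)
side ((367.1195068359375, 244.02171325683594), (20.38533592224121, 38.601192474365234), 92.48178100585938)
blue rim (array([ 0.5969243 , -0.05012637,  0.06820349]), np.float64(0.0005589030642136808)) [[ 0.59705692 -0.05022315  0.069     ]] [[ 0.59595612 -0.05101858  0.069     ]]
[[ 59  53  62  76 103 121 127 135 136 130 125 112  84  64  55  54]
 [ 59  62  78 109 142 155 155 154 156 154 155 147 130 106  68  56]
 [ 64  90 120 144 155 147 138 140 142 138 133 143 156 144 104  62]
 [ 73 113 151 156 151 133 122 139 142 136 120 116 143 153 128  77]
 [ 90 133 156 156 143 123 137 154 155 146 118 101 132 154 144 107]
 [107 150 156 150 125 122 150 147 133 113 112 124 123 130 142 128]
 [113 156 155 140 112 124 143 118  98 111 141 143 108  96 126 130]
 [113 157 153 135 107 109 117 105 125 143 155 138 100  94 125 134]
 [114 157 153 129 100  98 105 134 153 151 146 121  91  98 127 132]
 [111 151 149 138 127 114  96 119 125 125 113  97  94 102 129 130]
 [ 97 138 150 148 146 125  78  72  76  73  70
[... 1318 characters left out ...]
0]
 [ 94 151 170 176 138 121 121 121 122 120 162 172 147  93  66]
 [ 68  76 103 148 159 168 170 169 173 160 140  99  81  71  64]]
top 0.069 [[ 0.59863484 -0.05094739  0.069     ]]
top 0.075 [[ 0.59776976 -0.05062917  0.075     ]]
top 0.097 [[ 0.59459782 -0.04946237  0.097     ]]
side 0.069 [[ 0.61786805 -0.02221174  0.069     ]]
side 0.075 [[ 0.61247049 -0.02982135  0.075     ]]
side 0.097 [[ 0.59267946 -0.05772324  0.097     ]]
top [[437.7, 256.9], [438.4, 247.9], [436.0, 228.1]] [[0.4452, -0.2845], [0.4678, -0.2861], [0.5176, -0.2799]]
side [[367.5, 344.4], [395.6, 331.9]] [[0.4465, -0.2799], [0.5183, -0.2787]]
[[ 41.02464643 359.77836538]] [[132.76422999 120.95693318]]
1.1651977
1.5198812
```

```bash
python3 -m inch '1 -.03 -.013 0 0 0 0;1 -.037 -.016 0 0 0 0;1 -.037 -.016 0 0 0 0;1 -.037 -.016 0 0 0 0;1 -.037 -.016 0 0 0 0;1 -.037 -.016 0 0 0 0;1 -.037 -.016 0 0 0 0;1 -.037 -.016 0 0 0 0;1 -.037 -.016 0 0 0 0;1 -.036 -.016 .03 0 0 0;1 0 0 .04 0 0 0;1 0 0 .04 0 0 0;1 0 0 .04 0 0 0;1 0 0 0 0 0 0;1 0 0 0 0 0 0' 30
```

```text
clock: 1.35
tool_pos: [0.4961, 0.3166, 0.1028]
eef_rot: [0.176, 0.984, -0.002, -0.002]
contact_force: [-0.2, -0.2, 0.1]
opening: 0.997
finger_force: 0.0
```

```bash
python3 -m inch '1 -.0064 -.003 .03 0 0 0;1 0 0 .03 0 0 0;1 0 0 .02 0 0 0;1 0 0 .01 0 0 0;1 0 0 0 0 0 0;1 0 0 0 0 0 0' 30; python3 - <<'E'
from h import *
print(get_state()["tool_pos"])
T,_=snapshot("top");S,_=snapshot("side")
cv2.imwrite("pics/w1.png",np.hstack([crop(T,(203,232),40,400),crop(S,(270,212),40,400)])[...,::-1])
E
```

```text
clock: 1.85
tool_pos: [0.5037, 0.3136, 0.0165]
eef_rot: [0.176, 0.984, 0.001, 0.001]
contact_force: [0.1, -0.5, -0.2]
opening: 0.995
finger_force: 0.0
[0.50366607 0.3135739  0.01654612]
```

View pics/w1.png

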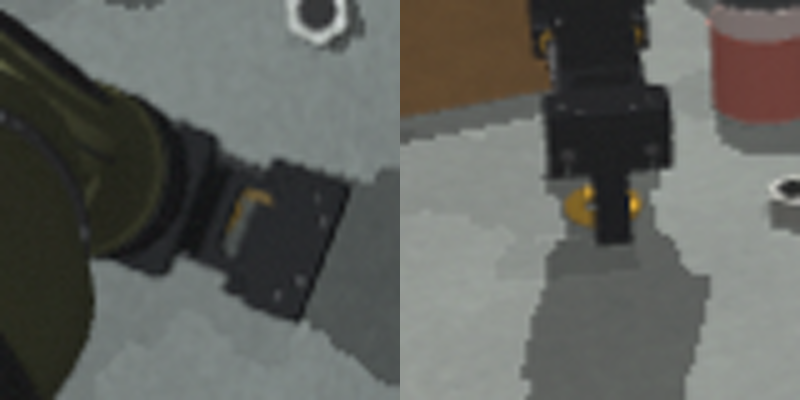

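The washer is centred between the fingers in the side crop (finger at 613 against washer centre 602, which the finger's nearness to the camera explains). Next I lower a little and close.

```bash
python3 -m inch '1 0 0 .004 0 0 0;1 0 0 0 0 0 0;1 0 0 0 0 0 0;0 0 0 0 0 0 0;-1 0 0 0 0 0 0;-1 0 0 0 0 0 0;-1 0 0 0 0 0 0;-1 0 0 0 0 0 0;-1 0 0 0 0 0 0' 25
```

```text
clock: 2.7
tool_pos: [0.503, 0.3123, 0.0115]
eef_rot: [0.177, 0.984, 0.0, 0.001]
contact_force: [-0.7, -1.0, 6.6]
opening: 0.566
finger_force: 3.6
```

```bash
python3 -m inch '-1 0 0 -.0008 0 0 0;-1 0 0 0 0 0 0;-1 0 0 0 0 0 0;-1 0 0 0 0 0 0' 25;python3 -m inch '-1 0 0 -.01 0 0 0;-1 0 0 -.02 0 0 0;-1 0 0 -.03 0 0 0;-1 0 0 -.04 0 0 0;-1 0 0 -.04 0 0 0;-1 0 0 0 0 0 0;-1 0 0 0 0 0 0'; python3 - <<'E'
from h import *
p=np.array([.503,.312]);print(np.array([.597,-.050])-p)
E
```

```text
clock: 3.03
tool_pos: [0.5025, 0.3124, 0.0115]
eef_rot: [0.177, 0.984, -0.0, 0.0]
contact_force: [-0.6, -0.5, 4.6]
opening: 0.502
finger_force: 26.1
clock: 3.62
tool_pos: [0.5038, 0.3134, 0.154]
eef_rot: [0.177, 0.984, 0.002, 0.002]
contact_force: [-0.1, -0.3, -1.1]
opening: 0.505
finger_force: 25.0
[ 0.094 -0.362]
```

```bash
python3 -m inch '-1 -.0107 -.0154 0 0 0 0;-1 -.0214 -.0308 0 0 0 0;-1 -.0214 -.0308 0 0 0 0;-1 -.0214 -.0308 0 0 0 0;-1 -.0214 -.0308 0 0 0 0;-1 -.0214 -.0308 0 0 0 0;-1 -.0214 -.0308 0 0 0 0;-1 -.0214 -.0308 0 0 0 0;-1 -.0214 -.0308 0 0 0 0;-1 -.0214 -.0308 0 0 0 0;-1 -.0107 -.0154 .02 0 0 0;-1 0 0 0 0 0 0;-1 0 0 0 0 0 0;-1 0 0 0 0 0 0'; python3 - <<'E'
from h import *
print(get_state()["tool_pos"])
T,_=snapshot("top");S,_=snapshot("side");cv2.imwrite("pics/sw.png",S[...,::-1])
cv2.imwrite("pics/w2.png",np.hstack([crop(T,(350,191),40,400),crop(S,(368,235),40,400)])[...,::-1])
E
```

```text
clock: 4.78
tool_pos: [0.5953, -0.0489, 0.1304]
eef_rot: [0.176, 0.984, 0.001, -0.001]
contact_force: [0.7, -0.4, 0.3]
opening: 0.506
finger_force: 25.0
[ 0.59528267 -0.04888058  0.1303805 ]
```

View pics/w2.png

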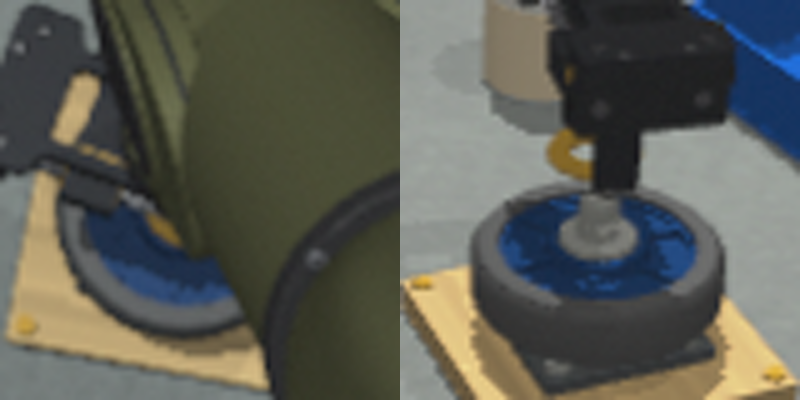

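The side crop shows the washer's visible left part in the fingers, left edge at crop x≈547, just above the axle, whose shank is at about x≈600. Next I compute the offset along tool x from these edges.

```bash
python3 - <<'E'
from h import *
S=cv2.imread("pics/sw.png")[...,::-1].copy()
m=mask(S,(350,212,390,236),(12,90,60),(40,255,255));q=np.argwhere(m>0)[:,::-1];print("washer px",q.min(0),q.max(0))
g=cv2.cvtColor(S,cv2.COLOR_RGB2GRAY).astype(int);print(g[220:232,354:384]);print(g[232:241,360:380])
t=get_state()["tool_pos"];a=np.linspace(0,6.28,120);ex=np.array([-.937,.349])
print(proj("side",[[.597,-.050,z] for z in(.075,.097)]),proj("side",[.5969,-.0501,.069]))
for off in(-.006,-.003,0,.003,.006):
    c=t[:2]+off*ex
    P=np.vstack([np.c_[c[0]+.023*np.cos(a),c[1]+.023*np.sin(a),0*a+t[2]-.011+z] for z in(-.0005,.0045)]);u=proj("side",P);print(off,u.min(0),u.max(0))
E
```

```text
washer px [358 221] [366 230]
[[100 101 102 102 102 102  92  66  42  34  32  32  31  33  33  32  32  32
   33  32  32  33  36  45  47  47  56  59  67  69]
 [107 107 109 109 104 102 104 104  72  42  33  34  35  33  33  32  34  35
   32  31  32  32  67  99 105 106 125 132 153 161]
 [155 156 157 157 136 113 104 105  93  66  56  54  49  38  30  31  30  32
   33  33  32  32 111 153 160 160 160 162 162 163]
 [158 159 161 149 118 104 105 104  96  94 101 101  66  34  32  31  31  33
   31  31  32  32 110 149 158 157 158 160 160 162]
 [161 161 160 130 107 104 104  99  95 118 152 160 101  42  31  32  31  31
   31  32  32  31 112 152 159 159 157 158 159 161]
 [155 156 156 117 103 105 104 104 145 156 158 160 101  42  31  33  32  33
   32  32  31  31 118 151 159 159 157 157 157 159]
 [156 157 155 127 107 105 104 105 114 147 156 156  97  41  31  32  33  30
   31  34  31  30 125 156 159 158 157 159 161 160]
 [159 160 159 134 109 105 105 104 103 104 113 116  68  31  32  33  31  32
   31  32  32  35 141 160 159 159 160 162 161 161]
 [156 158 159 160 133 107 101 102 102 103 104 103  61  32  32  31  30 
[... 893 characters left out ...]
  94  92  82  60  47  46  47  45  43
   45  56]
 [ 47  55  77  92  90  92  93  93  93  92  90  95  80  59  47  47  47  62
   64  51]
 [ 65 102 108  97  90  93  91  91  92  96 102 104 119 101  67  48  46  45
   64  71]
 [109 113 109  94  90  97  92 103 109 116 114 119 124 123 102  63  47  47
   62  69]]
[[367.34023935 241.64200907]
 [367.69897858 234.00260701]] [[367.23243093 243.73182456]]
-0.006 [360.05908243 218.68479239] [379.59012551 230.60630276]
-0.003 [358.82677132 218.79654006] [378.35631738 230.72444277]
0 [357.5938417  218.90833521] [377.1219202  230.84264173]
0.003 [356.36029099 219.02017807] [375.88693145 230.96089988]
0.006 [355.12611661 219.13206884] [374.65134859 231.07921748]
```

```bash
python3 -m inch '-1 -.004 -.0004 .01 0 0 0;-1 0 0 .01 0 0 0;-1 0 0 0 0 0 0;-1 0 0 0 0 0 0;-1 0 0 0 0 0 0'; python3 -m inch '-1 0 0 .002 0 0 0;-1 0 0 .001 0 0 0;-1 0 0 .001 0 0 0;-1 0 0 0 0 0 0';python3 -m inch '-1 0 0 .001 0 0 0;-1 0 0 .001 0 0 0;-1 0 0 0 0 0 0'
```

```text
clock: 5.3
tool_pos: [0.5996, -0.0522, 0.111]
eef_rot: [0.176, 0.984, 0.0, -0.0]
contact_force: [-0.1, -0.4, -0.3]
opening: 0.502
finger_force: 25.0
clock: 5.63
tool_pos: [0.6002, -0.0524, 0.1077]
eef_rot: [0.177, 0.984, 0.0, 0.0]
contact_force: [-0.5, -0.3, 2.7]
opening: 0.506
finger_force: 25.0
clock: 5.88
tool_pos: [0.6004, -0.0512, 0.1055]
eef_rot: [0.176, 0.984, 0.001, 0.001]
contact_force: [0.0, 2.9, 1.9]
opening: 0.505
finger_force: 25.0
```

```bash
python3 -m inch '-1 0 .0015 .001 0 0 0;-1 0 0 .001 0 0 0;-1 0 0 0 0 0 0;-1 0 0 0 0 0 0'; python3 -m inch '-1 0 0 .001 0 0 0;-1 0 0 .001 0 0 0;-1 0 0 .001 0 0 0;-1 0 0 0 0 0 0'
```

```text
clock: 6.22
tool_pos: [0.6001, -0.0501, 0.1029]
eef_rot: [0.176, 0.984, 0.001, -0.0]
contact_force: [-0.5, 3.2, 0.2]
opening: 0.505
finger_force: 25.0
clock: 6.55
tool_pos: [0.6002, -0.0501, 0.1001]
eef_rot: [0.176, 0.984, 0.001, -0.0]
contact_force: [0.3, 5.3, 1.7]
opening: 0.505
finger_force: 25.0
```

```bash
python3 -m inch '-1 0 .0015 .002 0 0 0;-1 0 0 .002 0 0 0;-1 0 0 0 0 0 0'; python3 -m inch '-1 0 .0005 .002 0 0 0;-1 0 0 .002 0 0 0;-1 0 0 .002 0 0 0;-1 0 0 0 0 0 0';python3 -m inch '-1 0 0 .002 0 0 0;-1 0 0 .001 0 0 0;-1 0 0 0 0 0 0'
```

```text
clock: 6.8
tool_pos: [0.6004, -0.0499, 0.0956]
eef_rot: [0.176, 0.984, -0.0, -0.001]
contact_force: [-0.8, 3.4, 0.1]
opening: 0.505
finger_force: 25.0
clock: 7.13
tool_pos: [0.6007, -0.0498, 0.0897]
eef_rot: [0.177, 0.984, -0.0, -0.0]
contact_force: [-0.9, 2.1, -1.4]
opening: 0.504
finger_force: 25.0
clock: 7.38
tool_pos: [0.6008, -0.0495, 0.0869]
eef_rot: [0.177, 0.984, -0.0, -0.0]
contact_force: [-2.1, 2.7, -0.8]
opening: 0.505
finger_force: 25.0
```

```bash
python3 -m inch '-.2 0 0 0 0 0 0;.6 0 0 0 0 0 0;1 0 0 0 0 0 0;1 0 0 0 0 0 0;1 0 0 -.01 0 0 0;1 0 0 -.03 0 0 0;1 0 0 -.04 0 0 0;1 .0 -.04 -.02 0 0 0;1 0 -.04 0 0 0 0;1 0 -.04 0 0 0 0;1 0 -.04 0 0 0 0;1 0 -.04 0 0 0 0;1 0 0 0 0 0 0'; python3 - <<'E'
from h import *
s=get_state();print(s["q"],s["tool_pos"])
T,_=snapshot("top");S,_=snapshot("side");np.savez("pics/a2.npz",T=T,S=S)
cv2.imwrite("pics/w3.png",np.vstack([np.hstack([crop(T,(347,191),20,400),crop(S,(368,240),20,400)])])[...,::-1])
m=mask(T,(325,171,368,212),(15,90,90),(40,255,255));h=cv2.convexHull(np.argwhere(m>0)[:,::-1].astype(np.int32));e=cv2.fitEllipse(h);print(e,plane("top",e[0],.08))
m=mask(S,(350,225,386,260),(15,90,60),(40,255,255));h=cv2.convexHull(np.argwhere(m>0)[:,::-1].astype(np.int32));e2=cv2.fitEllipse(h);print(e2,plane("side",e2[0],.0775),tri(e[0],e2[0]))
E
```

```text
clock: 8.47
tool_pos: [0.5275, -0.2461, 0.1863]
eef_rot: [0.184, 0.983, -0.004, -0.001]
contact_force: [-0.6, -1.4, 0.8]
opening: 0.996
finger_force: 0.0
[ 0.54813735  0.72794819 -0.33752006  1.75629073  0.35536202  0.7190677
  1.22095595] [ 0.52753102 -0.24606726  0.18630642]Traceback (most recent call last):
  File "<stdin>", line 5, in <module>
cv2.error: OpenCV(4.12.0) /io/opencv/modules/imgproc/src/shapedescr.cpp:361: error: (-201:Incorrect size of input array) There should be at least 5 points to fit the ellipse in function 'fitEllipseNoDirect'
```

View pics/w3.png

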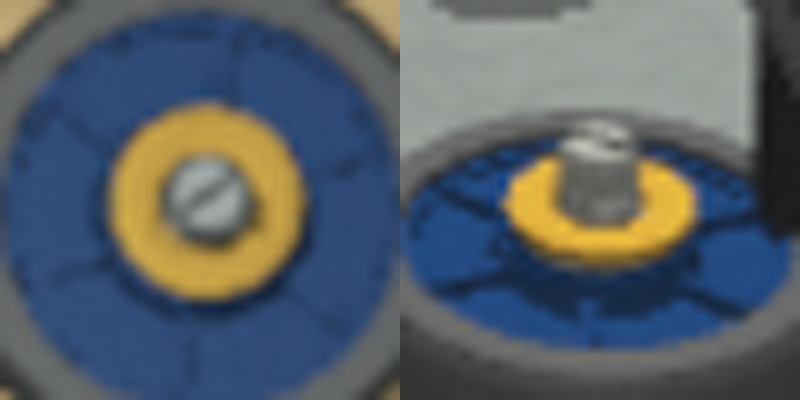

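The washer lies flat on the hub around the axle. In the top crop the score runs from (185,215) to (235,182), which puts the hole's heading near −56°. Now to the clip.

```bash
python3 -m inch '1 .0212 -.0204 .02 0 0 -.06;1 .0212 -.0204 .03 0 0 0;1 .0212 -.0204 .03 0 0 0;1 0 0 0 0 0 -.1;1 0 0 0 0 0 -.12;1 0 0 0 0 0 -.12;1 0 0 0 0 0 -.08;1 0 0 0 0 0 0;1 0 0 0 0 0 0'; python3 - <<'E'
from h import *
from scipy.spatial.transform import Rotation as R
s=get_state();M=R.from_quat(s["eef_rot"]).as_matrix();print(s["tool_pos"],M.round(3),s["q"])
p=plane("top",[(327+18.5-.5,171+21.5-.5),(327+23.5-.5,171+18.2-.5)],.097);d=p[1]-p[0];print("score",p.mean(0),np.degrees(np.arctan2(d[1],d[0])))
d=np.load("pics/a2.npz");T=d["T"];m=mask(T,(325,171,368,212),(15,90,90),(40,255,255));h=cv2.convexHull(np.argwhere(m>0)[:,::-1].astype(np.int32));e=cv2.fitEllipse(h);print(e,plane("top",e[0],.08))
dl=np.r_[.4465,-.281,.03]-s["tool_pos"];print(M.T@dl)
S,_=snapshot("side");cv2.imwrite("pics/g1.png",cv2.resize(S[270:390,310:450],(700,600),interpolation=2)[...,::-1])
E
```

```text
clock: 9.32
tool_pos: [0.4548, -0.2711, 0.1068]
eef_rot: [-0.062, 0.998, 0.0, 0.001]
contact_force: [0.1, 0.4, 0.3]
opening: 0.997
finger_force: 0.0
[ 0.45478316 -0.27107609  0.10683189] [[-0.992 -0.125  0.001]
 [-0.125  0.992  0.001]
 [-0.002  0.001 -1.   ]] [ 0.68357486  0.81313635 -0.3878189   1.96270234  0.62703166  0.48485848
  1.53596313]
score [ 0.59613423 -0.05060853  0.097     ] -55.62421294248887Traceback (most recent call last):
  File "<stdin>", line 5, in <module>
cv2.error: OpenCV(4.12.0) /io/opencv/modules/imgproc/src/shapedescr.cpp:361: error: (-201:Incorrect size of input array) There should be at least 5 points to fit the ellipse in function 'fitEllipseNoDirect'
```

```bash
python3 -m inch '1 .0095 -.0088 .01 0 0 0;1 0 0 .025 0 0 0;1 0 0 .02 0 0 0;1 0 0 .01 0 0 0;1 0 0 0 0 0 0;1 0 0 0 0 0 0'; python3 - <<'E'
from h import *
s=get_state();print(s["tool_pos"])
S,_=snapshot("side");cv2.imwrite("pics/g1.png",cv2.resize(S[290:370,320:426],(795,600),interpolation=2)[...,::-1])
T=np.load("pics/a2.npz")["T"];print(T[200,347],T[183,347],cv2.cvtColor(T,cv2.COLOR_RGB2HSV)[183,347])
m=mask(T,(325,171,368,212),(15,90,90),(40,255,255));print(m.sum(),np.argwhere(m>0).shape)
c=np.vstack(cv2.findContours(m,0,1)[0]);print(cv2.minEnclosingCircle(c),plane("top",cv2.minEnclosingCircle(c)[0],.08))
E
```

```text
clock: 9.82
tool_pos: [0.4457, -0.2817, 0.0415]
eef_rot: [-0.063, 0.998, 0.0, -0.0]
contact_force: [0.4, -0.4, 0.5]
opening: 1.002
finger_force: 0.0
[ 0.44568721 -0.28166296  0.04150365]
[147 122  66] [193 156  70] [ 21 163 193]
69360 (272, 2)
((346.0, 191.0), 29.000099182128906) [[ 0.59701471 -0.04801059  0.08      ]]
```

View pics/g1.png

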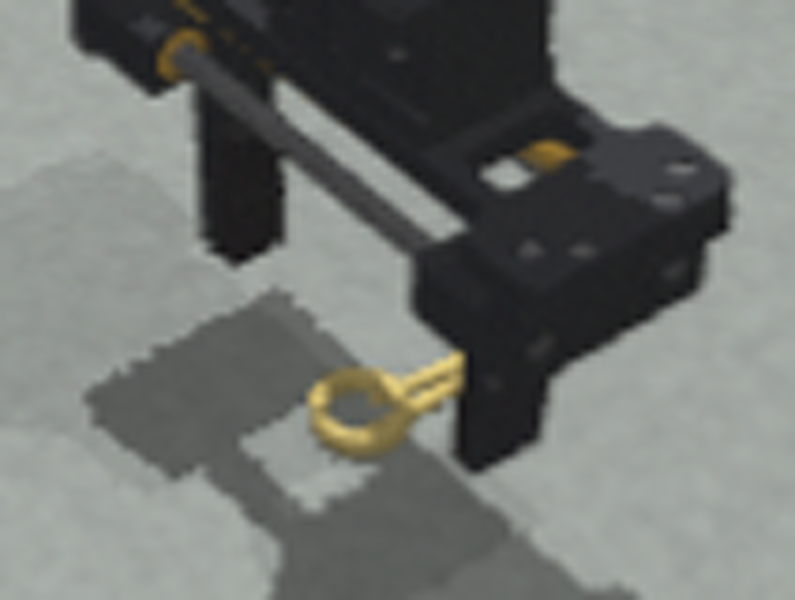

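The fingers straddle the coil: tips at crop (235,260) and (478,465), with the coil centred between them at (358,412).

```bash
python3 -m inch '1 0 0 .01 0 0 0;1 0 0 .01 0 0 0;1 0 0 .005 0 0 0;1 0 0 .002 0 0 0;1 0 0 0 0 0 0;1 0 0 0 0 0 0'
```

```text
clock: 10.37
tool_pos: [0.4452, -0.2823, 0.0143]
eef_rot: [-0.063, 0.998, 0.0, -0.0]
contact_force: [-0.1, -0.4, 0.8]
opening: 0.999
finger_force: 0.0
```

```bash
python3 -m inch '1 0 0 .002 0 0 0;0 0 0 0 0 0 0;-.4 0 0 0 0 0 0;-1 0 0 0 0 0 0;-1 0 0 0 0 0 0;-1 0 0 0 0 0 0;-1 0 0 0 0 0 0;-1 0 0 0 0 0 0;-1 0 0 0 0 0 0;-1 0 0 0 0 0 0;-1 0 0 0 0 0 0' 40; python3 -m inch '-1 0 0 0 0 0 0;-1 0 0 0 0 0 0'
```

```text
clock: 11.28
tool_pos: [0.4452, -0.2823, 0.0124]
eef_rot: [-0.063, 0.998, 0.0, -0.0]
contact_force: [1.2, 0.6, -0.4]
opening: 0.317
finger_force: 40.0
clock: 11.45
tool_pos: [0.4452, -0.2823, 0.0124]
eef_rot: [-0.063, 0.998, 0.0, 0.0]
contact_force: [-0.6, 0.3, -0.4]
opening: 0.313
finger_force: 40.0
```

```bash
python3 -m inch '-1 0 0 -.01 0 0 0;-1 0 0 -.03 0 0 0;-1 0 0 -.035 0 0 0;-1 0 0 -.035 0 0 0;-1 0 0 -.025 0 0 0;-1 -.0078 .0166 0 0 0 0;-1 -.0157 .0332 0 0 0 0;-1 -.0157 .0332 0 0 0 0;-1 -.0157 .0332 0 0 0 0;-1 -.0157 .0332 0 0 0 0;-1 -.0157 .0332 0 0 0 0;-1 -.0157 .0332 0 0 0 0;-1 -.0157 .0332 0 0 0 0;-1 -.0157 .0332 0 0 0 0;-1 -.0078 .0166 0 0 0 0;-1 0 0 0 0 0 0'; python3 -m inch '-1 0 0 0 0 0 .06;-1 0 0 0 0 0 .11;-1 0 0 0 0 0 .11;-1 0 0 0 0 0 .11;-1 0 0 0 0 0 .11;-1 0 0 0 0 0 .11;-1 0 0 0 0 0 .11;-1 0 0 0 0 0 .11;-1 0 0 0 0 0 .11;-1 0 0 0 0 0 .11;-1 0 0 0 0 0 .05;-1 0 0 0 0 0 0;-1 0 0 0 0 0 0'; python3 - <<'E'
from h import *
from scipy.spatial.transform import Rotation as R
s=get_state();M=R.from_quat(s["eef_rot"]).as_matrix();print(s["tool_pos"],M.round(3),s["q"])
T,_=snapshot("top");S,_=snapshot("side");np.savez("pics/a3.npz",T=T,S=S)
cv2.imwrite("pics/i1.png",np.hstack([crop(T,(345,185),30,400),crop(S,(360,225),30,400)])[...,::-1])
E
```

```text
clock: 12.78
tool_pos: [0.5494, 0.0388, 0.1486]
eef_rot: [-0.067, 0.998, 0.003, 0.002]
contact_force: [0.9, 0.7, -0.8]
opening: 0.316
finger_force: 40.0
clock: 13.87
tool_pos: [0.5476, 0.031, 0.1478]
eef_rot: [0.468, 0.884, -0.0, -0.0]
contact_force: [0.3, -1.0, -0.8]
opening: 0.312
finger_force: 40.0
[0.54758652 0.03099087 0.14776584] [[-0.562  0.827 -0.   ]
 [ 0.827  0.562 -0.   ]
 [-0.    -0.    -1.   ]] [-0.08308639  0.73691163 -0.09626754  1.89265724  0.13117439  0.51847718
  0.3283159 ]
```

View pics/i1.png

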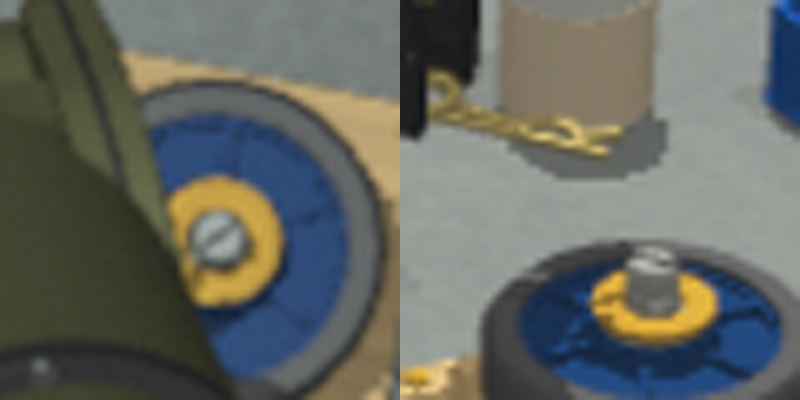

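The side crop shows the clip level in the jaws, its straight tip at (608,152) and the axle at (655,280). The arm hides it from above, so I will find the lateral offset by a light side touch of the straight leg on the shank.

```bash
python3 -m inch '-1 -.0165 .01 0 0 0 0;-1 -.016 .0102 0 0 0 0;-1 0 0 0 0 0 0;-1 0 0 .015 0 0 0;-1 0 0 .02 0 0 0;-1 0 0 .012 0 0 0;-1 0 0 .005 0 0 0;-1 0 0 0 0 0 0;-1 0 0 0 0 0 0;-1 0 0 0 0 0 0'; python3 - <<'E'
from h import *
from scipy.spatial.transform import Rotation as R
s=get_state();M=R.from_quat(s["eef_rot"]).as_matrix();print(s["tool_pos"],M.round(3),s["contact_force"])
S,_=snapshot("side");cv2.imwrite("pics/i2.png",cv2.resize(S[215:260,338:398],(800,600),interpolation=2)[...,::-1])
E
```

```text
clock: 14.8
tool_pos: [0.5834, 0.0163, 0.0962]
eef_rot: [0.468, 0.884, 0.0, 0.0]
contact_force: [-0.6, 0.2, -0.3]
opening: 0.313
finger_force: 40.0
[0.58340869 0.01630311 0.09615404] [[-0.562  0.827  0.001]
 [ 0.827  0.562  0.   ]
 [-0.001  0.001 -1.   ]] [-0.59814181  0.21885925 -0.25440028]
```

View pics/i2.png

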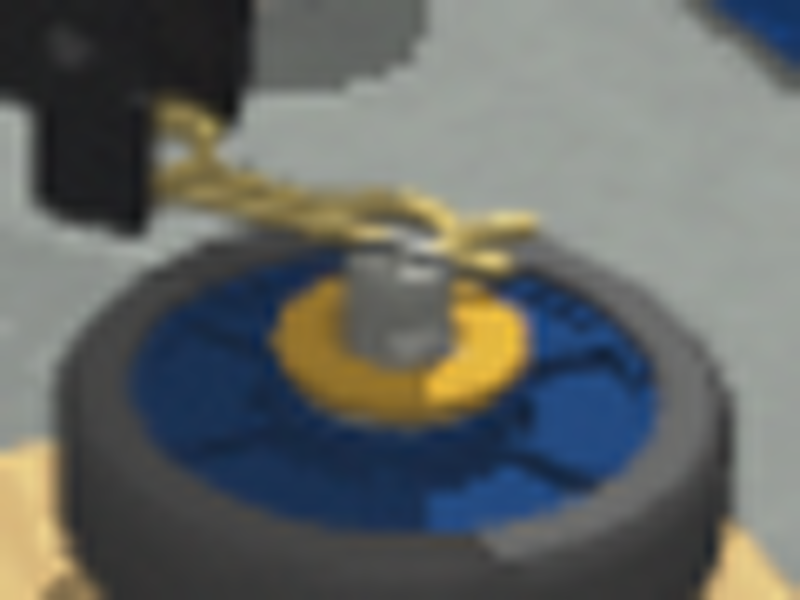

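The straight leg runs just behind the shank (its tip at crop (495,262)), as planned. Now I step it sideways gently.

```bash
python3 -m inch '-1 0 -.002 0 0 0 0;-1 0 0 0 0 0 0;-1 0 0 0 0 0 0'; for i in 1; do :; done; python3 -m inch '-1 0 -.001 0 0 0 0;-1 0 0 0 0 0 0;-1 0 0 0 0 0 0';python3 -m inch '-1 0 -.001 0 0 0 0;-1 0 0 0 0 0 0;-1 0 0 0 0 0 0'
```

```text
clock: 15.1
tool_pos: [0.5814, 0.0149, 0.0958]
eef_rot: [0.468, 0.884, 0.0, 0.0]
contact_force: [0.4, 0.2, -1.0]
opening: 0.313
finger_force: 40.0
clock: 15.35
tool_pos: [0.5804, 0.0145, 0.0954]
eef_rot: [0.468, 0.884, 0.0, -0.0]
contact_force: [-0.6, 0.3, 0.4]
opening: 0.315
finger_force: 40.0
clock: 15.6
tool_pos: [0.5796, 0.0139, 0.0954]
eef_rot: [0.468, 0.884, -0.0, -0.0]
contact_force: [-0.4, -0.5, -0.6]
opening: 0.315
finger_force: 40.0
```

```bash
python3 -m inch '-1 0 -.0006 0 0 0 0;-1 0 0 0 0 0 0;-1 0 0 0 0 0 0'|sed -n 2,4p; python3 -m inch '-1 0 -.0006 0 0 0 0;-1 0 0 0 0 0 0;-1 0 0 0 0 0 0'|sed -n 2,4p;python3 -m inch '-1 0 -.0006 0 0 0 0;-1 0 0 0 0 0 0;-1 0 0 0 0 0 0'|sed -n 2,4p
```

```text
tool_pos: [0.5791, 0.0136, 0.0954]
eef_rot: [0.468, 0.884, 0.0, -0.0]
contact_force: [-0.3, -0.2, -0.2]
tool_pos: [0.5786, 0.0132, 0.0954]
eef_rot: [0.468, 0.884, 0.0, 0.0]
contact_force: [0.2, -0.8, -0.6]
tool_pos: [0.5781, 0.0129, 0.0954]
eef_rot: [0.468, 0.884, 0.0, -0.0]
contact_force: [-0.7, 0.4, 0.7]
```

```bash
python3 -m inch '-1 0 -.0005 0 0 0 0;-1 0 0 0 0 0 0;-1 0 0 0 0 0 0'|sed -n 2,4p; python3 -m inch '-1 0 -.0005 0 0 0 0;-1 0 0 0 0 0 0;-1 0 0 0 0 0 0'|sed -n 2,4p;python3 -m inch '-1 0 -.0005 0 0 0 0;-1 0 0 0 0 0 0;-1 0 0 0 0 0 0'|sed -n 2,4p
```

```text
tool_pos: [0.5779, 0.0128, 0.0954]
eef_rot: [0.468, 0.884, 0.0, 0.0]
contact_force: [0.6, -0.2, 0.4]
tool_pos: [0.5776, 0.0126, 0.0955]
eef_rot: [0.468, 0.884, 0.0, 0.0]
contact_force: [0.8, 0.4, -0.1]
tool_pos: [0.5774, 0.0124, 0.0955]
eef_rot: [0.468, 0.884, 0.0, 0.0]
contact_force: [1.9, 1.2, -0.4]
```

```bash
python3 -m inch '-1 0 .002 0 0 0 0;-1 .014 0 0 0 0 0;-1 .014 0 0 0 0 0;-1 0 -.007 .001 0 0 0;-1 0 -.007 .0016 0 0 0;-1 0 0 0 0 0 0;-1 0 0 0 0 0 0;-1 0 0 0 0 0 0;-1 0 0 0 0 0 0'; python3 - <<'E'
from h import *
s=get_state();t=s["tool_pos"];print(t,"n",.827*t[0]+.562*t[1],"u",.562*t[0]-.827*t[1])
E
```

```text
clock: 17.85
tool_pos: [0.5517, 0.0281, 0.0929]
eef_rot: [0.469, 0.883, 0.0, 0.0]
contact_force: [0.2, 0.6, -0.9]
opening: 0.311
finger_force: 40.0
[0.55174527 0.02814235 0.09286389] n 0.4721093403118174 u 0.28680711830016853
```

```bash
python3 -m inch '-1 -.004 .0005 0 0 0 0;-1 0 0 0 0 0 0;-1 -.001 0 0 0 0 0;-1 0 0 0 0 0 0;-1 0 0 0 0 0 0'|sed -n 2,4p; python3 -m inch '-1 -.001 0 0 0 0 0;-1 0 0 0 0 0 0;-1 0 0 0 0 0 0'|sed -n 2,4p; python3 -m inch '-1 -.001 0 0 0 0 0;-1 0 0 0 0 0 0;-1 0 0 0 0 0 0'|sed -n 2,4p;python3 - <<'E'
from h import *
s=get_state();t=s["tool_pos"];print(t,"n",.827*t[0]+.562*t[1],"u",.562*t[0]-.827*t[1])
E
```

```text
tool_pos: [0.5545, 0.0246, 0.0928]
eef_rot: [0.468, 0.884, 0.0, -0.0]
contact_force: [0.3, -0.3, -0.5]
tool_pos: [0.5551, 0.0239, 0.0928]
eef_rot: [0.468, 0.884, 0.0, 0.0]
contact_force: [0.2, 0.5, 0.2]
tool_pos: [0.5556, 0.023, 0.0928]
eef_rot: [0.468, 0.884, 0.0, 0.0]
contact_force: [1.1, -0.0, -1.0]
[0.55563655 0.02297038 0.09280767] n 0.4724207832816312 u 0.2932712374496905
```

```bash
python3 -m inch '-1 -.001 0 0 0 0 0;-1 0 0 0 0 0 0;-1 0 0 0 0 0 0'|sed -n 2,4p; python3 -m inch '-1 -.001 0 0 0 0 0;-1 0 0 0 0 0 0;-1 0 0 0 0 0 0'|sed -n 2,4p;python3 - <<'E'
from h import *
s=get_state();t=s["tool_pos"];print(t,"n",.827*t[0]+.562*t[1],"u",.562*t[0]-.827*t[1],s["contact_force"])
E
```

```text
tool_pos: [0.5562, 0.0221, 0.0928]
eef_rot: [0.468, 0.884, 0.0, 0.0]
contact_force: [0.1, 0.6, -0.5]
tool_pos: [0.5568, 0.0213, 0.0928]
eef_rot: [0.468, 0.884, 0.0, 0.0]
contact_force: [0.8, -0.2, -0.4]
[0.55677404 0.02128678 0.09281042] n 0.47241530207292637 u 0.29530283977989985 [ 0.78260157 -0.22935793 -0.40148207]
```

```bash
python3 -m inch '-1 -.001 0 0 0 0 0;-1 0 0 0 0 0 0;-1 0 0 0 0 0 0'|sed -n 2,4p; python3 -m inch '-1 -.001 0 0 0 0 0;-1 0 0 0 0 0 0;-1 0 0 0 0 0 0'|sed -n 2,4p; python3 -m inch '-1 -.001 0 0 0 0 0;-1 0 0 0 0 0 0;-1 0 0 0 0 0 0'|sed -n 2,4p;python3 - <<'E'
from h import *
s=get_state();t=s["tool_pos"];print(t,"n",.827*t[0]+.562*t[1],"u",.562*t[0]-.827*t[1],s["contact_force"])
E
```

```text
tool_pos: [0.5573, 0.0205, 0.0928]
eef_rot: [0.468, 0.884, 0.0, 0.0]
contact_force: [-0.4, -0.3, -1.1]
tool_pos: [0.5579, 0.0196, 0.0928]
eef_rot: [0.468, 0.884, 0.0, 0.0]
contact_force: [0.1, -0.1, -0.3]
tool_pos: [0.5585, 0.0188, 0.0928]
eef_rot: [0.468, 0.884, 0.0, 0.0]
contact_force: [-0.1, -1.1, -0.5]
[0.55846583 0.01879625 0.09280966] n 0.4724147325552276 u 0.2983132961299037 [-0.07277403 -1.11847934 -0.54026454]
```

```bash
python3 -m inch '-1 -.0015 0 0 0 0 0;-1 0 0 0 0 0 0;-1 -.0015 0 0 0 0 0;-1 0 0 0 0 0 0;-1 0 0 0 0 0 0'|sed -n 2,4p; python3 -m inch '-1 -.001 0 0 0 0 0;-1 -.001 0 0 0 0 0;-1 0 0 0 0 0 0'|sed -n 2,4p; python3 -m inch '-1 -.001 0 0 0 0 0;-1 -.001 0 0 0 0 0;-1 0 0 0 0 0 0'|sed -n 2,4p;python3 - <<'E'
from h import *
s=get_state();t=s["tool_pos"];print(t,"n",.827*t[0]+.562*t[1],"u",.562*t[0]-.827*t[1],s["contact_force"])
E
```

```text
tool_pos: [0.5602, 0.0163, 0.0928]
eef_rot: [0.468, 0.884, 0.0, 0.0]
contact_force: [-0.2, 0.2, -0.6]
tool_pos: [0.5616, 0.0149, 0.0928]
eef_rot: [0.468, 0.884, 0.0, 0.0]
contact_force: [0.2, 1.1, 0.2]
tool_pos: [0.5624, 0.0137, 0.0928]
eef_rot: [0.468, 0.884, 0.0, -0.0]
contact_force: [1.0, 2.9, -1.0]
[0.56244574 0.01368336 0.09279851] n 0.47283267271732987 u 0.3047783664769795 [ 0.99828473  2.87949817 -0.9709016 ]
```

```bash
python3 -m inch '-1 -.001 0 0 0 0 0;-1 -.001 0 0 0 0 0;-1 0 0 0 0 0 0'|sed -n 2,4p; python3 -m inch '-1 -.001 0 0 0 0 0;-1 -.001 0 0 0 0 0;-1 0 0 0 0 0 0'|sed -n 2,4p;python3 - <<'E'
from h import *
s=get_state();t=s["tool_pos"];print(t,"n",.827*t[0]+.562*t[1],"u",.562*t[0]-.827*t[1],s["contact_force"])
E
```

```text
tool_pos: [0.5633, 0.0124, 0.0927]
eef_rot: [0.468, 0.884, 0.0, -0.0]
contact_force: [-0.8, 3.9, -0.1]
tool_pos: [0.5647, 0.0106, 0.0928]
eef_rot: [0.468, 0.884, 0.0, -0.0]
contact_force: [-0.2, 3.9, -0.7]
[0.5646749  0.010561   0.09280001] n 0.47292142601478054 u 0.3086133479160838 [-0.18228927  3.90115811 -0.65837458]
```

```bash
python3 -m inch '-1 -.001 0 0 0 0 0;-1 -.001 0 0 0 0 0;-1 0 0 0 0 0 0'|sed -n 2,4p; python3 -m inch '-1 -.001 0 0 0 0 0;-1 -.001 0 0 0 0 0;-1 0 0 0 0 0 0'|sed -n 2,4p;python3 - <<'E'
from h import *
s=get_state();t=s["tool_pos"];print(t,"n",.827*t[0]+.562*t[1],"u",.562*t[0]-.827*t[1],s["contact_force"])
E
```

```text
tool_pos: [0.566, 0.0087, 0.0928]
eef_rot: [0.468, 0.884, 0.0, 0.0]
contact_force: [1.0, 3.9, -0.1]
tool_pos: [0.5682, 0.0057, 0.093]
eef_rot: [0.468, 0.883, 0.0, 0.001]
contact_force: [2.5, 1.1, -0.0]
[0.56815886 0.00567828 0.09304448] n 0.4730585739936799 u 0.31460933973975713 [ 2.45573636  1.13785238 -0.02176654]
```

```bash
python3 -m inch '-1 -.001 0 0 0 0 0;-1 -.001 0 0 0 0 0;-1 0 0 0 0 0 0'|sed -n 2,4p; python3 -m inch '-1 -.001 0 0 0 0 0;-1 -.001 0 0 0 0 0;-1 0 0 0 0 0 0'|sed -n 2,4p;python3 - <<'E'
from h import *
s=get_state();t=s["tool_pos"];print(t,"n",.827*t[0]+.562*t[1],"u",.562*t[0]-.827*t[1],s["contact_force"])
S,_=snapshot("side");cv2.imwrite("pics/i3.png",cv2.resize(S[215:260,338:398],(800,600),interpolation=2)[...,::-1])
T,_=snapshot("top");np.savez("pics/a4.npz",T=T,S=S)
E
```

```text
tool_pos: [0.5693, 0.0038, 0.0931]
eef_rot: [0.469, 0.883, 0.0, 0.001]
contact_force: [4.3, 0.6, -0.3]
tool_pos: [0.57, 0.0027, 0.093]
eef_rot: [0.468, 0.883, 0.0, 0.001]
contact_force: [3.8, 1.3, -1.0]
[0.56997619 0.00272384 0.09302341] n 0.4729011032792518 u 0.31807400290400695 [ 3.81827949  1.33026353 -1.04772273]
```

View pics/i3.png

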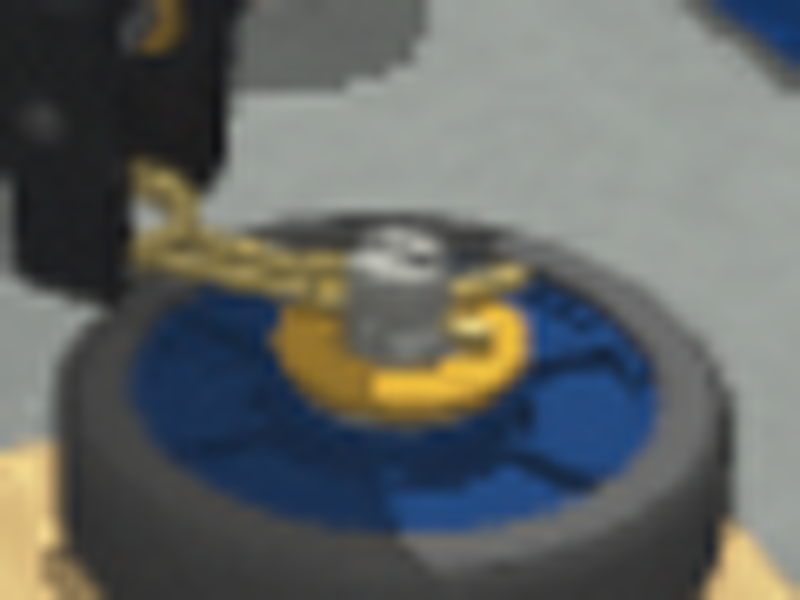

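The straight leg comes out of the far side of the hole, tip at crop (487,325), with the flared leg beyond the shank at (525,270). I continue and relieve the side force a little.

```bash
python3 -m inch '-1 -.001 .0005 0 0 0 0;-1 -.001 0 0 0 0 0;-1 0 0 0 0 0 0'|sed -n 2,4p; python3 -m inch '-1 -.001 0 0 0 0 0;-1 -.001 0 0 0 0 0;-1 0 0 0 0 0 0'|sed -n 2,4p;python3 - <<'E'
from h import *
s=get_state();t=s["tool_pos"];print(t,"n",.827*t[0]+.562*t[1],"u",.562*t[0]-.827*t[1],s["contact_force"])
p=plane("side",[(374.07,238.9)],.083)[0];q=plane("side",[(338+402/13.33-.5,215+347/13.33-.5)],.08)[0];print(p,q,[.562*v[0]-.827*v[1] for v in(p,q)])
E
```

```text
tool_pos: [0.5709, 0.0014, 0.0928]
eef_rot: [0.468, 0.884, 0.0, 0.0]
contact_force: [4.4, 0.1, -0.1]
tool_pos: [0.5719, -0.0007, 0.0928]
eef_rot: [0.469, 0.883, -0.0, 0.0]
contact_force: [4.1, -0.6, -0.5]
[ 0.57189649 -0.0006756   0.09278908] n 0.4725787055013301 u 0.32196454963711585 [ 4.10882839 -0.56461453 -0.54368202]
[ 0.61066691 -0.0580928   0.083     ] [ 0.59598559 -0.05253371  0.08      ] [np.float64(0.3912375499453859), np.float64(0.37838928132101)]
```

```bash
python3 -m inch '-1 -.001 0 0 0 0 0;-1 -.001 0 0 0 0 0;-1 0 0 0 0 0 0'|sed -n 2,4p; python3 -m inch '-1 -.001 0 0 0 0 0;-1 -.001 0 0 0 0 0;-1 0 0 0 0 0 0'|sed -n 2,4p;python3 - <<'E'
from h import *
s=get_state();t=s["tool_pos"];print(t,"n",.827*t[0]+.562*t[1],"u",.562*t[0]-.827*t[1],s["contact_force"])
E
```

```text
tool_pos: [0.5724, -0.0022, 0.0926]
eef_rot: [0.469, 0.883, -0.0, -0.0]
contact_force: [2.2, -1.0, -1.2]
tool_pos: [0.5732, -0.0031, 0.0925]
eef_rot: [0.468, 0.884, -0.0, -0.001]
contact_force: [0.3, 0.6, 0.1]
[ 0.57315376 -0.00312422  0.09254075] n 0.47224234237249685 u 0.32469614271843344 [0.32331013 0.59984384 0.05221634]
```

```bash
python3 -m inch '-1 -.001 0 0 0 0 0;-1 0 0 0 0 0 0;-1 0 0 0 0 0 0'|sed -n 2,4p;python3 - <<'E'
from h import *
s=get_state();t=s["tool_pos"];print(t,"n",.827*t[0]+.562*t[1],"u",.562*t[0]-.827*t[1],s["contact_force"])
S,_=snapshot("side");cv2.imwrite("pics/i4.png",cv2.resize(S[215:260,338:398],(800,600),interpolation=2)[...,::-1])
E
```

```text
tool_pos: [0.5739, -0.0038, 0.0926]
eef_rot: [0.468, 0.884, -0.0, -0.001]
contact_force: [0.6, 0.9, 0.1]
[ 0.5738825  -0.0037957   0.09262303] n 0.47246764632067684 u 0.32566100617816224 [0.60976337 0.9317983  0.09292759]
```

View pics/i4.png

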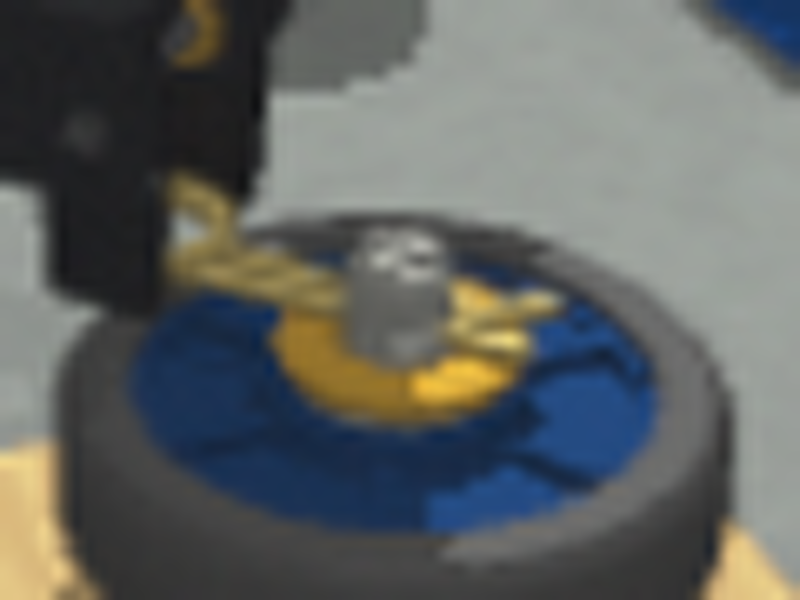

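The tip is now at crop (527,345) and the flared leg at (560,300), closed against the shank. By estimate it is 1–2 mm short, so one more small push.

```bash
python3 -m inch '-1 -.001 0 0 0 0 0;-1 0 0 0 0 0 0;-1 0 0 0 0 0 0'|sed -n 2,4p;python3 - <<'E'
from h import *
s=get_state();t=s["tool_pos"];print(t,"n",.827*t[0]+.562*t[1],"u",.562*t[0]-.827*t[1],s["contact_force"])
for uv in((377.1,240.4),(377.6,240.5)):
    p=plane("side",[uv],.083)[0];print(p,.562*p[0]-.827*p[1])
E
```

```text
tool_pos: [0.575, -0.0046, 0.0927]
eef_rot: [0.468, 0.884, 0.0, -0.0]
contact_force: [0.7, 1.5, -1.3]
[ 0.57497712 -0.0045698   0.09273346] n 0.4729378470194499 u 0.32691636692763165 [ 0.67889057  1.46948434 -1.26334363]
[ 0.61319125 -0.06720772  0.083     ] 0.40019426922588414
[ 0.61397438 -0.06817231  0.083     ] 0.40143210618011876
```

```bash
python3 -m inch '-.3 0 0 0 0 0 0;0 0 0 0 0 0 0;.3 0 0 0 0 0 0;.3 0 0 0 0 0 0;.3 0 0 -.01 0 0 0;.3 0 0 -.03 0 0 0;.3 0 0 -.04 0 0 0;.3 0 0 -.03 0 0 0;.3 .04 0 0 0 0 0;.3 .04 0 0 0 0 0;.3 .04 0 0 0 0 0;.3 .04 0 0 0 0 0;.3 .04 0 0 0 0 0;.3 0 0 0 0 0 0;.3 0 0 0 0 0 0'; python3 - <<'E'
from h import *
T,_=snapshot("top");S,_=snapshot("side");np.savez("pics/a5.npz",T=T,S=S)
cv2.imwrite("pics/f1.png",np.hstack([crop(T,(347,189),20,400),crop(S,(368,240),24,400)])[...,::-1])
E
```

```text
clock: 25.33
tool_pos: [0.4615, 0.1633, 0.2036]
eef_rot: [0.466, 0.885, 0.001, -0.0]
contact_force: [0.3, -0.3, -0.8]
opening: 0.653
finger_force: 0.0
```

View pics/f1.png

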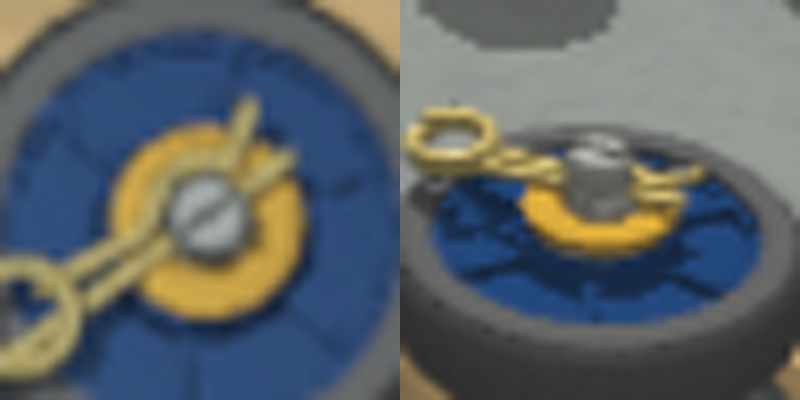

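The top crop shows the leg through the axle, tip at (293,152), coil at (22,318), and the bulge round the shank. A quick check of the distances.

```bash
python3 - <<'E'
from h import *
p=plane("top",[(355.85,183.75)],.083)[0];c=plane("top",[(328.75,200.3)],.088)[0];a=np.array([.597,-.050])
u=p[:2]-c[:2];n=np.array([.562,-.827]);print(p,c,(p[:2]-a)@n,(c[:2]-a)@n)
E
```

```text
[ 0.61409828 -0.07084569  0.083     ] [ 0.57343812 -0.00759628  0.088     ] 0.026848620472386467 -0.04830964786219989
```

```bash
python3 - <<'E'
from h import *
T=np.load("pics/a5.npz")["T"];n=np.array([.562,-.827]);l=np.array([.827,.562]);a=np.array([.597,-.050])
m=mask(T,(315,165,375,212),(15,70,80),(40,255,255))
c=np.vstack(cv2.findContours(m,0,1)[0]).reshape(-1,2)
q=np.argwhere(m>0)[:,::-1];P=plane("top",q,.0855)[:,:2]-a;U=P@n;L=P@l
s=U<-.030;print("coil extents u",U[s].min(),"L",L[s].min(),L[s].max())
s=(U>.0);s2=s&(L<.006)&(L>-.006);print("tip max u",np.sort(U[s2])[-6:])
s3=s&(L>=.006);print("flare",np.sort(U[s3])[-4:],L[s3].max())
h=mask(T,(317,161,377,221),(100,100,30),(125,255,255));e=cv2.fitEllipse(cv2.convexHull(np.argwhere(h>0)[:,::-1].astype(np.int32).copy()));print("rim",e[0],plane("top",e[0],.069))
v=cv2.resize(T[160:225,312:380],(784,750),interpolation=2)
E
```

```text
coil extents u -0.08873709812563256 L -0.015407765890456735 0.06773099761580284
tip max u [0.07570968 0.07635074 0.07703957 0.07768035 0.07901067 0.08034171]
flare [0.07442827 0.07506886 0.07639903 0.07837017] 0.07266253007818894
rim (346.6913146972656, 191.66848754882812) [[ 0.59702286 -0.05022899  0.069     ]]
```

```bash
python3 - <<'E'
from h import *
T=np.load("pics/a5.npz")["T"];n=np.array([.562,-.827]);l=np.array([.827,.562]);a=np.array([.597,-.050])
m=mask(T,(315,165,375,212),(15,70,80),(40,255,255))
q=np.argwhere(m>0)[:,::-1];P=plane("top",q,.083)[:,:2]-a;U=P@n;L=P@l
k=(U>.018)&(U<.045)&(abs(L)<.03)
for j in np.argsort(U[k])[-14:]:print(q[k][j],U[k][j].round(4),L[k][j].round(4))
k=(U<-.028)&(U>-.075)&(abs(L-.006)<.02)
for b in np.arange(-.074,-.028,.0022):
    s=k&(abs(U-b)<.0011);print(b.round(4),s.sum(),L[s].min().round(4) if s.any() else 0,L[s].max().round(4) if s.any() else 0)
E
```

```text
[356 189] 0.0202 -0.0081
[354 186] 0.0203 0.0004
[352 183] 0.0203 0.0089
[355 187] 0.0209 -0.0029
[353 184] 0.0209 0.0056
[351 181] 0.0209 0.0141
[356 188] 0.0215 -0.0061
[354 185] 0.0216 0.0024
[355 186] 0.0222 -0.0009
[353 183] 0.0222 0.0076
[351 180] 0.0223 0.0161
[356 187] 0.0229 -0.0042
[354 184] 0.0229 0.0043
[355 185] 0.0235 0.0011
-0.074 15 -0.0088 0.0251
-0.0718 13 -0.0101 0.0238
-0.0696 16 -0.0114 0.0258
-0.0674 16 -0.0126 0.0245
-0.0652 14 -0.0139 0.0252
-0.063 13 -0.012 0.0239
-0.0608 9 0.0004 0.0259
-0.0586 9 -0.0041 0.0246
-0.0564 11 -0.0054 0.0168
-0.0542 5 -0.0067 0.0155
-0.052 8 -0.008 0.0174
-0.0498 5 -0.0073 0.0181
-0.0476 5 -0.0086 0.0168
-0.0454 8 -0.0079 0.0188
-0.0432 5 -0.006 0.0162
-0.041 4 -0.004 0.0149
-0.0388 9 -0.0053 0.0136
-0.0366 6 -0.0014 0.0123
-0.0344 5 -0.0007 0.0078
-0.0322 3 -0.002 0.0065
-0.03 3 -0.0 0.0085
```

```bash
python3 -c "
from plant import r
print(r.finish_job())"
```

```text
the job is handed in; nothing more can be done
None
```

I handed the job in at about 25 s on the robot's clock. The last pictures show the washer flat on the hub and the clip through the cross hole with its sprung leg closed, its waist within about 1–2 mm of home. The hand-in did not return a verdict.

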